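# Park the hot-air nozzles in order of size

### The arm

A 6-joint arm with a two-finger parallel gripper is mounted at the origin on the work surface. World frame = base frame: x ahead of the robot, y to its left, z up, the work surface at z = 0. Lengths are in mm, angles in rad, forces in N, time in s.
With the tool pointing down it reaches from about 400 to 925 mm from the base axis. Payload 12.5 kg.
Tool frame: the origin (TCP) lies midway between the tips of the shut fingers; the grasp point (between the pads) lies 19 mm behind it (env.tcp_to_grasp is the distance from the TCP to the grasp point, in mm); z points along the fingers, y is the line along which they close (so a half turn about z gives the same grasp; the last joint's range is limited). The gripper opens to 95 mm and grips with 3 to 60 N. Pads are 20 mm wide; open, the fingers measure 119 mm over their backs; the gripper's body (75 mm by 180 mm) begins 59 mm behind the grasp point.
Start: joints at [-1.378, 0.491, 1.559, -0, 1.092, -0.106], TCP at [184.006, -597.318, 214.661] pointing down, gripper open.
Joint ranges: [-3.1, 3.1], [-0.84, 2.19], [0.05, 2.79], [-1.13, 4.28], [0.06, 2.93], [-2.69, 2.69]. Speed limits (rad/s): [2.22, 2.22, 2.79, 3.14, 3.14, 3.14].

### API

Orientations are given as [roll, pitch, yaw] about the fixed x, y, z axes, in that order (R = Rz(yaw) Ry(pitch) Rx(roll)).
In Python, from cell import env gives the robot as it stands. The module is installed in compiled form; this text tells all that it offers.
- The arm moves only by the tool step_arm, never from a script. Its argument "plan" is a list that holds one entry, the list of rows, each a list of 5 numbers: the shift along the tool's x, y, z in mm, then the turn about the tool's z in degrees, then the opening, from -1 (shut) to 1 (fully open). A call has 1 to 8 rows; each row is the pose to reach, as a shift and turn from the pose commanded when the call began, along the tool's axes at that moment; what a row does not reach only later rows make up. A row lasts 1/12 s, in which the tool goes at most 41.7 mm and 7.16 degrees, less where a joint would pass 70% of its speed; a pose out of reach is approached as far as the arm can. A call with a gripper value outside its range is refused whole. The fingers move at their own pace and stop on an object; the grip force is fixed at half the most. Time passes only in rows, so rows that repeat a pose let the fingers close. It gives the time, the measured TCP pose, the force, the opening and the grip force at its end, in the units of the state.
- env.state(): the state, without advancing time (a new reading comes with each control period).
- env.read_camera(name): name is "scene" or "side" or "wrist"; returns the picture (480x640x3 uint8, blue, green, red); there is no depth.
- env.get_calibration(name): a dict with "K" (3x3 intrinsics, pixels), "extrinsics" (4x4, takes a point from world to camera coordinates). Camera axes: x right, y up, looking along -z (the intrinsics and any distortion apply to the point x, -y, -z); pixel columns grow to the right and rows downward; lengths in mm; the calibration is good to about 2 mm. A picture is of the moment at which its call begins: read the wrist's pose just before it. get_calibration takes no time and is no camera call; for the wrist camera it gives the pose at the moment of the call.
- env.job_done(): hands the job in; it is judged then, once.
The state is a dict: "t": time; "joints": joint angles; "qvel": joint speeds; "tau": joint torques, N m; "eef_pos": TCP position; "tcp_rot": TCP orientation; "ft_force": force on the tool from outside, world axes, zero at the start; "moment": the same for the moment, N m; "opening": opening from 0.0 (shut) to 1.0 (fully open); "grip_force": force on a finger pad.
Only numpy, scipy, OpenCV 4.12 (cv2) and the standard library are available. Lean on these libraries where they do the work, as an engineer would, in place of code of your own. Each camera call takes 0.05 s, during which the arm holds its last target. There are 200 camera calls.

### The job

Park the four steel hot-air nozzles upright on the blue pads of the rail, one centred on each pad, in order of size: the smallest on the pad next to the yellow end block and so on up to the largest at the black end. Let go of them all, and leave the amber flux jar standing where it is.

Things in the scene. Friction and masses are not known exactly. Their poses are not given: they have to be found in the camera images.
- nozzle_a: The smallest of four loose steel hot-air nozzles: an upright solid square light-grey shank 15 x 15 mm with a black mesh mouth on top, on a round dark steel flange 36 mm across and 3 mm thick; 42 mm high in all. It stands flange down. Origin: centre of its underside; z up, x and y square to the shank's flat sides. Can be gripped from above across either pair of flat sides.
- nozzle_b: The second smallest of four loose steel hot-air nozzles: an upright solid square light-grey shank 25 x 25 mm with a black mesh mouth on top, on a round dark steel flange 44 mm across and 3 mm thick; 46 mm high in all. It stands flange down. Origin: centre of its underside; z up, x and y square to the shank's flat sides. Can be gripped from above across either pair of flat sides.
- nozzle_c: The second largest of four loose steel hot-air nozzles: an upright solid square light-grey shank 36 x 36 mm with a black mesh mouth on top, on a round dark steel flange 52 mm across and 3 mm thick; 50 mm high in all. It stands flange down. Origin: centre of its underside; z up, x and y square to the shank's flat sides. Can be gripped from above across either pair of flat sides.
- nozzle_d: The largest of four loose steel hot-air nozzles: an upright solid square light-grey shank 48 x 48 mm with a black mesh mouth on top, on a round dark steel flange 62 mm across and 3 mm thick; 54 mm high in all. It stands flange down. Origin: centre of its underside; z up, x and y square to the shank's flat sides. Can be gripped from above across either pair of flat sides.
- pad_1: One of four round blue parking pads, 70 mm across, 3 mm thick, with a white centre dot, fixed in a straight row 85 mm apart (numbered in order from one end to the other) on an aluminium rail (80 x 430 mm, 8 mm thick). Origin: centre of its underside, 8 mm above the table; its flat top is 3 mm above the origin. Its y axis runs along the row, x across it. An end pad.
- pad_2: One of four round blue parking pads, 70 mm across, 3 mm thick, with a white centre dot, fixed in a straight row 85 mm apart (numbered in order from one end to the other) on an aluminium rail (80 x 430 mm, 8 mm thick). Origin: centre of its underside, 8 mm above the table; its flat top is 3 mm above the origin. Its y axis runs along the row, x across it.
- pad_3: One of four round blue parking pads, 70 mm across, 3 mm thick, with a white centre dot, fixed in a straight row 85 mm apart (numbered in order from one end to the other) on an aluminium rail (80 x 430 mm, 8 mm thick). Origin: centre of its underside, 8 mm above the table; its flat top is 3 mm above the origin. Its y axis runs along the row, x across it.
- pad_4: One of four round blue parking pads, 70 mm across, 3 mm thick, with a white centre dot, fixed in a straight row 85 mm apart (numbered in order from one end to the other) on an aluminium rail (80 x 430 mm, 8 mm thick). Origin: centre of its underside, 8 mm above the table; its flat top is 3 mm above the origin. Its y axis runs along the row, x across it. An end pad.
- yellow_block: Yellow end block, 60 x 24 x 16 mm, fixed on one end of the rail, 67.5 mm from the centre of the nearest pad; a black block of the same size is on the other end. Which end is yellow changes from start to start. It marks the end where the smallest nozzle goes. Origin: centre of its underside, 8 mm above the table.
- flux_jar: Small loose amber jar with a green lid and paper label, 42 mm across and 42 mm high, standing among the nozzles; it is to be left where it is. Origin: centre of its underside.
Not all that is in view belongs to the job. What is shaped like the nozzle_b but purple is not meant.

How it is judged:
By the outcome, as a careful person would: the job done as asked, in the order asked, and still so for the second after the job is handed in, with the robot touching nothing.
It also fails if it takes over 93 s, if anything falls off the work surface, if the arm or the gripper's body presses on something with over 40 N, if the wrist force passes 120 N, or if a joint passes its speed limit or range.

## Working session

There is one attempt and no reset: what is moved stays moved. The work goes in short steps, Python scripts to look and compute and a tool call to move; the robot and the scene stay as the last step left them, time stands still between calls to the robot, and variables do not carry over. Pictures are saved under pics/ and viewed, at most 14 in all, crops included, and the job is handed in when it is done.

Besides the shell and the picture viewer there is one more tool, called after ">>>" by a JSON object that holds its "method" and its "body". step_arm: Moves the arm, as the interface text tells. Its arguments: {"type":"object","properties":{"plan":{"type":"array"}},"required":["plan"]}

```bash
mkdir -p pics; cat > h.py <<'E'
import numpy as np, cv2
from cell import env
def cal(n):
    c=env.get_calibration(n); return np.array(c["K"]),np.array(c["extrinsics"]),c
def ray(n,z,pts,KE=None):
    K,E=KE or cal(n)[:2]
    out=[]
    for u,v in pts:
        d=np.linalg.inv(K)@[u,v,1]; d=np.array([d[0],-d[1],-d[2]])
        R=E[:3,:3]; o=-R.T@E[:3,3]; w=R.T@d
        out.append(o+w*(z-o[2])/w[2])
    return np.array(out)
E
python3 - <<'E'
from h import *
for n in("scene","side","wrist"):
    K,E,c=cal(n); print(n,list(c),K.round(1).tolist(),E.round(3).tolist())
    cv2.imwrite(f"pics/{n}0.png",env.read_camera(n))
s=env.state(); print({k:np.round(v,3).tolist() for k,v in s.items()})
E
```

```text
scene ['K', 'extrinsics'] [[611.3, 0.0, 328.9], [0.0, 611.3, 246.4], [0.0, 0.0, 1.0]] [[-0.031, 0.999, 0.014, 0.514], [-0.655, -0.031, 0.755, 326.314], [0.755, 0.014, 0.656, -1471.364], [0.0, 0.0, 0.0, 1.0]]
side ['K', 'extrinsics'] [[536.0, 0.0, 315.0], [0.0, 536.0, 247.7], [0.0, 0.0, 1.0]] [[-0.986, -0.168, 0.002, 531.437], [0.089, -0.51, 0.856, -82.963], [-0.143, 0.844, 0.517, -1057.741], [0.0, 0.0, 0.0, 1.0]]
wrist ['K', 'extrinsics'] [[396.3, 0.0, 310.4], [0.0, 396.3, 234.1], [0.0, 0.0, 1.0]] [[0.293, -0.956, -0.001, -623.958], [0.919, 0.282, -0.276, 30.77], [0.264, 0.08, 0.961, -391.862], [0.0, 0.0, 0.0, 1.0]]
{'t': 0.15, 'joints': [-1.378, 0.491, 1.559, 0.0, 1.092, -0.106], 'qvel': [0.001, -0.002, -0.002, -0.001, -0.0, -0.0], 'tau': [0.002, -61.29, -25.828, 0.069, 0.047, -0.0], 'eef_pos': [183.975, -597.136, 214.216], 'tcp_rot': [-3.141, -0.0, 0.299], 'ft_force': [-0.021, -0.512, -0.827], 'moment': [0.03, -0.019, 0.003], 'grip_force': 0.0, 'opening': 1.0}
```

View pics/scene0.png

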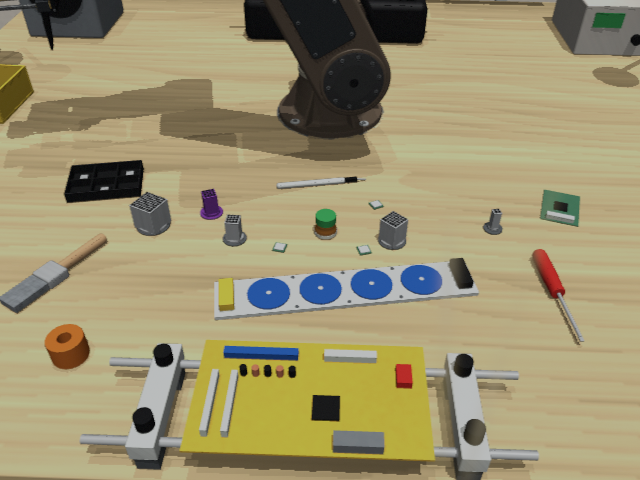

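View pics/side0.png

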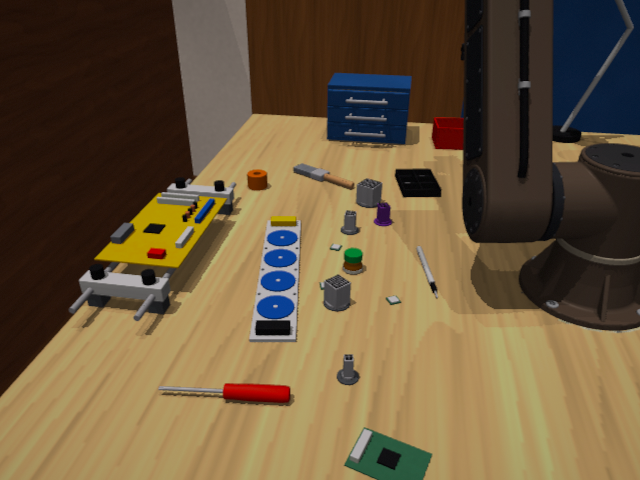

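The scene view shows nozzle d (150,213), b (234,230), c (393,230) and a (494,220), with the purple decoy at (210,203), the jar at (326,223), the yellow block at (226,293) on the left end and black at (460,272). The side view agrees.

```bash
python3 - <<'E'
from h import *
im=cv2.imread("pics/scene0.png"); im2=cv2.imread("pics/side0.png")
for n,I,box in(("scene",im,(230,250,460,320)),("side",im2,(250,225,305,325))):
    h=cv2.cvtColor(I,cv2.COLOR_BGR2HSV); m=cv2.inRange(h,(100,150,60),(125,255,255))
    k=np.zeros_like(m);x0,y0,x1,y1=box;k[y0:y1,x0:x1]=255;m&=k
    cs=cv2.findContours(m,cv2.RETR_EXTERNAL,cv2.CHAIN_APPROX_NONE)[0]
    cc=[cv2.fitEllipse(c)[0] for c in cs if cv2.contourArea(c)>200]
    print(n,np.round(cc,1).tolist(),ray(n,11,cc).round(1).tolist())
# tops by eye
print(ray("scene",54,[(151,203)]).round(0),ray("scene",46,[(233,218)]).round(0),ray("scene",50,[(393,220)]).round(0),ray("scene",42,[(495,212)]).round(0),ray("scene",42,[(326,215)]).round(0),ray("scene",46,[(208,193)]).round(0))
print("yel",ray("scene",24,[(226,290)]).round(0))
K,E,_=cal("wrist");print("wristcam",(-E[:3,:3].T@E[:3,3]).round(0), env.state()["eef_pos"])
s=[cv2.resize(im[y-30:y+30,x-30:x+30],(300,300),interpolation=2) for x,y in((150,213),(234,230),(393,230),(494,220))]
cv2.imwrite("pics/c0.png",np.vstack([np.hstack(s[:2]),np.hstack(s[2:])]))
E
```

```text
scene [[268.2, 293.0], [320.2, 288.3], [371.1, 283.8], [419.8, 279.0]] [[629.5, -79.2, 11.0], [615.0, 4.4, 11.0], [600.5, 88.0, 11.0], [585.5, 169.5, 11.0]]
side [[275.0, 307.0], [277.5, 280.7], [279.8, 257.9], [281.9, 237.9]] [[584.7, 172.5, 11.0], [599.5, 88.8, 11.0], [613.9, 5.5, 11.0], [628.3, -78.0, 11.0]]
[[ 456. -306.   54.]] [[ 482. -156.   46.]] [[478. 127.  50.]] [[436. 315.  42.]] [[460.   8.  42.]] [[ 410. -213.   46.]]
yel [[ 639. -145.   24.]]
wristcam [ 258. -574.  385.] [ 183.97477782 -597.13617846  214.21570909]
```

View pics/c0.png

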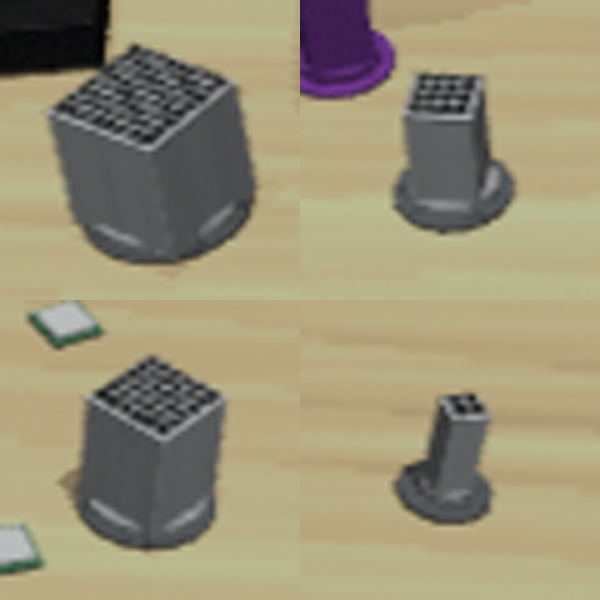

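```bash
cat >> h.py <<'E'
def go(x,y,z,yaw,cur=None):
    """tool-frame shift (mm) and turn (deg) from the present pose to x,y,z,yaw(deg)"""
    if cur is None:
        s=env.state(); cur=[*s["eef_pos"],np.degrees(s["tcp_rot"][2])]
    a=np.radians(cur[3]); d=np.array([x,y,z])-cur[:3]
    return np.round([d[0]*np.cos(a)+d[1]*np.sin(a), d[0]*np.sin(a)-d[1]*np.cos(a), -d[2], (cur[3]-yaw+180)%360-180],1)
def square(p):
    e=np.roll(p,-1,0)-p; an=np.degrees(np.arctan2(e[:,1],e[:,0]))
    yaw=np.degrees(np.angle(np.exp(4j*np.radians(an)).mean()))/4
    return p[:,:2].mean(0).round(1),yaw.round(1),np.linalg.norm(e,axis=1).round(1)
E
python3 - <<'E'
from h import *
C={'d':(54,(120,183),[(50,112),(138,46),(238,82),(153,148)]),'b':(46,(204,200),[(116,74),(184,77),(176,119),(104,113)]),
'c':(50,(363,200),[(88,99),(152,57),(224,100),(163,138)]),'a':(42,(464,190),[(143,95),(176,95),(189,117),(155,116)])}
for k,(z,o,p) in C.items(): print(k,square(ray("scene",z,np.array(p)/5+o)))
print(go(456,-306,160,60))
E
```

```text
d (array([ 454. , -310.2]), np.float64(-26.2), array([46.1, 46. , 45. , 45.7]))
b (array([ 484.9, -155. ]), np.float64(-1.6), array([24.3, 23.8, 25.7, 22.2]))
c (array([477.3, 129.1]), np.float64(-42.9), array([34.7, 33.7, 31.7, 32.6]))
a (array([433. , 318.9]), np.float64(5.9), array([12.1, 13.2, 12.3, 12.6]))
[ 345.7 -198.2   54.2  -42.9]
```

The crop gives the four mesh-mouth corners of each nozzle clearly, so their centres and yaws are known well enough to approach. I go to d first.

>>> {"method": "step_arm", "body": {"plan": [[[240, -136, 60, -46.7, 1], [240, -136, 60, -46.7, 1], [240, -136, 60, -46.7, 1], [240, -136, 60, -46.7, 1], [240, -136, 60, -46.7, 1], [240, -136, 60, -46.7, 1], [240, -136, 60, -46.7, 1], [240, -136, 60, -46.7, 1]]]}}

```text
t: 0.82
eef_pos: [375.8, -392.4, 153.4]
tcp_rot: [-3.139, -0.002, 1.122]
ft_force: [0.6, 0.5, -0.1]
opening: 0.999
grip_force: 0.0
```

>>> {"method": "step_arm", "body": {"plan": [[[114, 35, 25, 0, 1], [114, 35, 25, 0, 1], [114, 35, 25, 0, 1], [114, 35, 25, 0, 1], [114, 35, 25, 0, 1], [114, 35, 25, 0, 1]]]}}

```text
t: 1.32
eef_pos: [454.9, -310.2, 129.7]
tcp_rot: [-3.142, 0.0, 1.114]
ft_force: [0.5, -0.3, -0.1]
opening: 0.999
grip_force: 0.0
```

```bash
python3 - <<'E'
from h import *
s=env.state(); print(s["eef_pos"],np.degrees(s["tcp_rot"]),s["qvel"].round(3) if hasattr(s["qvel"],"round") else s["qvel"])
K,E,_=cal("wrist"); np.savez("w1.npz",K=K,E=E)
cv2.imwrite("pics/w1.png",env.read_camera("wrist"))
E
```

```text
[ 454.87726436 -310.22411481  129.66749549] [-1.79999332e+02  1.42224354e-02  6.38281572e+01] [-0.024 -0.007 -0.001 -0.    -0.    -0.001]
```

View pics/w1.png

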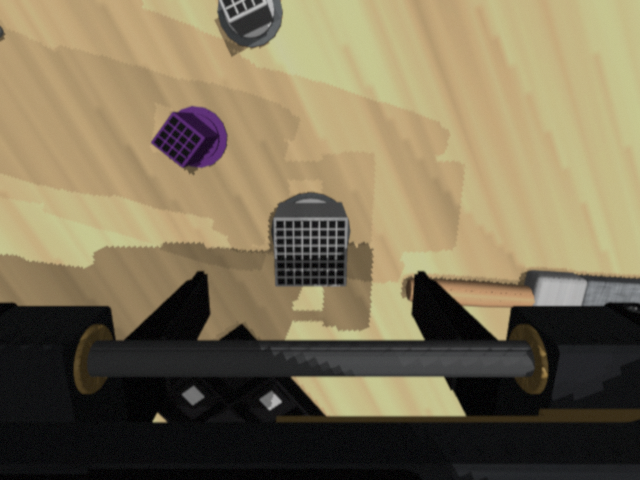

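The wrist view shows nozzle d's mouth with corners at about (275,218), (348,217), (346,286) and (276,286). The brush handle tip is at (408,290) and the tray lies behind.

```bash
python3 - <<'E'
from h import *
w=np.load("w1.npz"); KE=(w["K"],w["E"])
p=ray("wrist",54,[(274.5,217.5),(348.5,216.5),(346.5,286.5),(276,286.5)],KE); print(square(p))
q,yaw,_=square(p); print(ray("wrist",8,[(407,289)],KE), go(q[0],q[1],12,yaw+90))
w=[(315,19)]; print("b~",ray("wrist",46,[(247,8)],KE))
E
```

```text
(array([ 452.8, -314.8]), np.float64(-26.1), array([47.2, 48.3, 47.3, 47.6]))
[[ 500.93755246 -389.99465766    8.        ]] [-4.500e+00  2.000e-01  1.178e+02 -1.000e-01]
b~ [[ 483.77208613 -168.30397863   46.        ]]
```

>>> {"method": "step_arm", "body": {"plan": [[[-4.5, 0, 40, 0, 0.6], [-4.5, 0, 80, 0, 0.6], [-4.5, 0, 105, 0, 0.6], [-4.5, 0, 118, 0, 0.6], [-4.5, 0, 118, 0, 0.6], [-4.5, 0, 118, 0, -1], [-4.5, 0, 118, 0, -1], [-4.5, 0, 118, 0, -1]]]}}

```text
t: 2.03
eef_pos: [453.3, -314.8, 13.0]
tcp_rot: [3.139, 0.001, 1.113]
ft_force: [0.9, -0.5, 0.5]
opening: 0.644
grip_force: 0.0
```

>>> {"method": "step_arm", "body": {"plan": [[[0, 0, 0, 0, -1], [0, 0, 0, 0, -1], [0, 0, 0, 0, -1], [0, 0, 0, 0, -1]]]}}

```text
t: 2.37
eef_pos: [453.3, -314.2, 12.6]
tcp_rot: [3.14, 0.001, 1.114]
ft_force: [-1.1, -0.9, 7.5]
opening: 0.503
grip_force: 30.0
```

d is held: the opening is 47.8 mm. Next I lift it and move over pad c to view the far pad past the held nozzle.

>>> {"method": "step_arm", "body": {"plan": [[[0, 0, -40, 0, -1], [0, 0, -80, -7, -1], [0, 0, -110, -14, -1], [39, -8, -110, -21, -1], [79, -15, -110, -28, -1], [118, -23, -110, -35, -1], [157, -31, -110, -36.2, -1], [196, -38, -110, -36.2, -1]]]}}

```text
t: 3.03
eef_pos: [505.4, -119.3, 122.0]
tcp_rot: [3.141, 0.0, 1.747]
ft_force: [0.9, -0.2, -1.1]
opening: 0.503
grip_force: 30.0
```

>>> {"method": "step_arm", "body": {"plan": [[[190, 129, 0, 0, -1], [190, 129, 0, 0, -1], [190, 129, 0, 0, -1], [190, 129, 0, 0, -1], [190, 129, 0, 0, -1], [190, 129, 0, 0, -1], [190, 129, 0, 0, -1], [190, 129, 0, 0, -1]]]}}

```text
t: 3.7
eef_pos: [599.2, 89.5, 121.4]
tcp_rot: [-3.141, 0.0, 1.748]
ft_force: [-0.2, -1.2, -1.0]
opening: 0.5
grip_force: 30.0
```

```bash
cat >> h.py <<'E'
def shot(name):
    s=env.state(); K,E,_=cal("wrist"); im=env.read_camera("wrist")
    np.savez(name+".npz",K=K,E=E,p=[*s["eef_pos"],np.degrees(s["tcp_rot"][2])]); cv2.imwrite(f"pics/{name}.png",im)
    return im,(K,E)
def pads(im,KE):
    m=cv2.inRange(cv2.cvtColor(im,cv2.COLOR_BGR2HSV),(100,150,60),(125,255,255))
    for c in cv2.findContours(m,cv2.RETR_EXTERNAL,cv2.CHAIN_APPROX_NONE)[0]:
        if cv2.contourArea(c)>1500:
            e=cv2.fitEllipse(c); print("pad",np.round(e[0],1),np.round(e[1]),ray("wrist",11,[e[0]],KE)[0].round(1))
E
python3 - <<'E'
from h import *
im,KE=shot("w2"); print(np.load("w2.npz")["p"].round(2)); pads(im,KE)
E
```

```text
[599.23  89.51 121.42 100.16]
pad [308.8 217.4] [54. 94.] [596.   99.6  11. ]
pad [309.4 113.1] [ 99. 103.] [583.7 171.1  11. ]
```

View pics/w2.png

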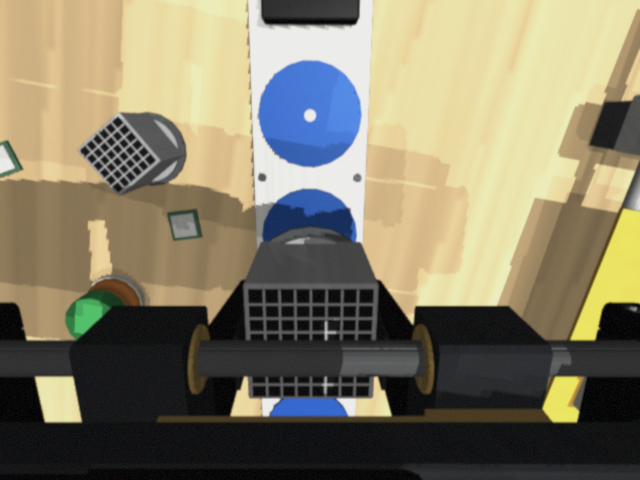

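The wrist view shows nozzle d held, with corners (246,285), (377,284), (372,397) and (252,397). The pad at the black end is at (309,113), and nozzle c is at upper left.

```bash
python3 - <<'E'
from h import *
w=np.load("w2.npz"); KE=(w["K"],w["E"])
q=square(ray("wrist",162.6,[(245.5,284.5),(377.5,284),(372.5,397.5),(251,397.5)],KE)); print(q, w["p"].round(1))
print("nozzle rel TCP in tool axes",go(q[0][0],q[0][1],121.4,100.2,w["p"]))
print(go(584.2,171.5,27.5,100))
p=np.array([(80,152),(122,112),(161,153),(121,194)])  # c by eye
print("c",square(ray("wrist",50,p,KE)))
E
```

```text
(array([599.6,  89.1]), np.float64(10.3), array([46.4, 47.1, 46.7, 46.9])) [599.2  89.5 121.4 100.2]
nozzle rel TCP in tool axes [-0.5  0.3  0.  -0. ]
[84.3  0.  94.   0.1]
c (array([476.8, 128. ]), np.float64(-39.4), array([36.3, 31. , 36.9, 33.1]))
```

>>> {"method": "step_arm", "body": {"plan": [[[42, 0, 10, 0, -1], [84, 0, 30, 0, -1], [84, 0, 65, 0, -1], [84, 0, 85, 0, -1], [84, 0, 93, 0, -1], [84, 0, 97, 0, -1], [84, 0, 97, 0, -1], [84, 0, 97, 0, -1]]]}}

```text
t: 4.42
eef_pos: [585.6, 170.2, 25.8]
tcp_rot: [3.14, 0.0, 1.744]
ft_force: [0.2, -0.4, -1.0]
opening: 0.506
grip_force: 30.0
```

>>> {"method": "step_arm", "body": {"plan": [[[0, 0, 1, 0, -1], [0, 0, 1.7, 0, -1], [0, 0, 1.7, 0, -1], [0, 0, 1.7, 0, 0.3], [0, 0, 1.7, 0, 0.3], [0, 0, 1.7, 0, 0.3], [0, 0, 1.7, 0, 0.3], [0, 0, 1.7, 0, 0.3]]]}}

```text
t: 5.08
eef_pos: [584.8, 171.1, 22.9]
tcp_rot: [3.142, 0.0, 1.746]
ft_force: [0.8, 0.4, -0.5]
opening: 0.649
grip_force: 0.0
```

>>> {"method": "step_arm", "body": {"plan": [[[0, 0, -40, 0, 0.4], [0, 0, -80, 0, 0.4], [0, 0, -105, -6, 0.6], [-8, -40, -105, -13, 1], [-16, -80, -105, -20, 1], [-23, -113, -105, -27, 1], [-23, -113, -105, -33, 1], [-23, -113, -105, -39, 1]]]}}

```text
t: 5.75
eef_pos: [476.1, 128.3, 128.5]
tcp_rot: [-3.142, 0.0, 2.431]
ft_force: [1.8, -0.2, 0.2]
opening: 0.995
grip_force: 0.0
```

>>> {"method": "step_arm", "body": {"plan": [[[0, 0, 0, 0, 1], [0, 0, 0, 0, 1]]]}}

```text
t: 5.92
eef_pos: [477.7, 128.8, 128.0]
tcp_rot: [3.141, 0.0, 2.423]
ft_force: [-0.1, 0.3, 0.1]
opening: 0.997
grip_force: 0.0
```

```bash
python3 - <<'E'
from h import *
im,KE=shot("w3"); print(np.load("w3.npz")["p"].round(2))
cv2.imwrite("pics/sc3.png",env.read_camera("scene"))
E
```

```text
[477.69 128.77 128.03 138.83]
```

View pics/w3.png

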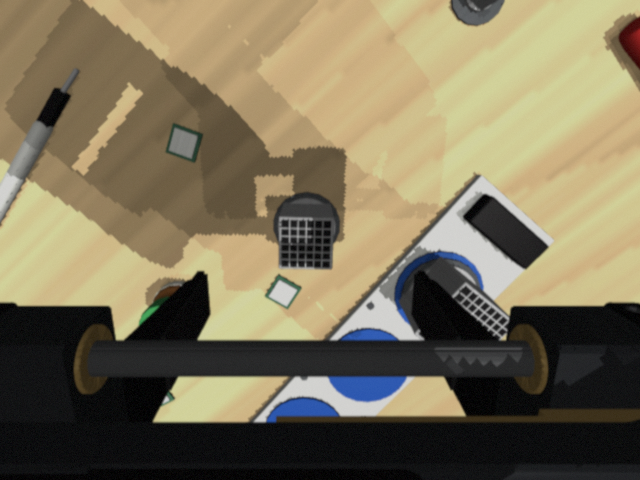

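Wrist view: nozzle c's mouth corners are about (278,218), (331,218), (332,268) and (281,268). d is standing on the end pad at right.

```bash
python3 - <<'E'
from h import *
w=np.load("w3.npz"); KE=(w["K"],w["E"])
q=square(ray("wrist",50,[(277.5,217.5),(331,218),(332,268.5),(280.5,268.5)],KE)); print(q)
print(go(q[0][0],q[0][1],12,q[1]+180 if q[1]<-20 else q[1]+90,w["p"]))
E
```

```text
(array([475.2, 126.7]), np.float64(-40.4), array([34.5, 34.7, 34.4, 35.1]))
[  0.5  -3.2 116.   -0.8]
```

>>> {"method": "step_arm", "body": {"plan": [[[0.5, -3.2, 40, -0.8, 0.3], [0.5, -3.2, 80, -0.8, 0.3], [0.5, -3.2, 104, -0.8, 0.3], [0.5, -3.2, 116, -0.8, 0.3], [0.5, -3.2, 116, -0.8, 0.3], [0.5, -3.2, 116, -0.8, -1], [0.5, -3.2, 116, -0.8, -1], [0.5, -3.2, 116, -0.8, -1]]]}}

```text
t: 6.68
eef_pos: [475.7, 126.8, 13.0]
tcp_rot: [3.14, 0.001, 2.44]
ft_force: [-0.4, -0.8, 0.9]
opening: 0.497
grip_force: 0.0
```

>>> {"method": "step_arm", "body": {"plan": [[[0, 0, 0, 0, -1], [0, 0, 0, 0, -1], [0, 0, 0, 0, -1], [0, 0, 0, 0, -1]]]}}

```text
t: 7.02
eef_pos: [475.4, 126.7, 12.8]
tcp_rot: [3.141, 0.001, 2.44]
ft_force: [-0.9, 0.2, 7.9]
opening: 0.378
grip_force: 29.6
```

>>> {"method": "step_arm", "body": {"plan": [[[0, 0, -40, 0, -1], [0, 0, -80, 0, -1], [-30, 13, -100, 6.6, -1], [-62, 26, -100, 13.2, -1], [-95, 40, -100, 20, -1], [-119.4, 50.4, -100, 27, -1], [-119.4, 50.4, -100, 33.5, -1], [-119.4, 50.4, -100, 39.6, -1]]]}}

```text
t: 7.68
eef_pos: [599.7, 87.4, 111.8]
tcp_rot: [3.141, 0.0, 1.742]
ft_force: [-0.7, 0.6, -0.8]
opening: 0.38
grip_force: 29.6
```

>>> {"method": "step_arm", "body": {"plan": [[[0, 0, 10, 0, -1], [0, 0, 10, 0, -1], [0, 0, 10, 0, -1]]]}}

```text
t: 7.93
eef_pos: [598.2, 88.2, 101.3]
tcp_rot: [-3.14, -0.0, 1.753]
ft_force: [1.2, -0.3, -1.6]
opening: 0.379
grip_force: 29.6
```

>>> {"method": "step_arm", "body": {"plan": [[[0, 0, 35, 0, -1], [0, 0, 62, 0, -1], [0, 0, 73, 0, -1], [0, 0, 77, 0, -1], [0, 0, 78.7, 0, -1], [0, 0, 78.7, 0, -1], [0, 0, 78.7, 0, -1], [0, 0, 78.7, 0, -1]]]}}

```text
t: 8.6
eef_pos: [599.2, 88.2, 24.1]
tcp_rot: [3.14, 0.0, 1.75]
ft_force: [-0.0, -0.0, -0.5]
opening: 0.378
grip_force: 29.8
```

>>> {"method": "step_arm", "body": {"plan": [[[0, 0, 0, 0, 0.1], [0, 0, 0, 0, 0.1], [0, 0, 0, 0, 0.1], [0, 0, 0, 0, 0.1], [0, 0, -40, 0, 0.1], [0, 0, -80, 0, 0.2], [0, 0, -105, 0, 0.3], [0, 0, -105, 0, 0.3]]]}}

```text
t: 9.27
eef_pos: [600.9, 88.3, 133.6]
tcp_rot: [3.134, 0.001, 1.749]
ft_force: [1.0, -0.7, 0.9]
opening: 0.638
grip_force: 0.0
```

>>> {"method": "step_arm", "body": {"plan": [[[256, -123, 0, 4, 0.3], [256, -123, 0, 4, 0.3], [256, -123, 0, 4, 0.3], [256, -123, 0, 4, 0.3], [256, -123, 0, 4, 0.3], [256, -123, 0, 4, 0.3], [256, -123, 0, 4, 0.3], [256, -123, 0, 4, 0.3]]]}}

```text
t: 9.93
eef_pos: [428.8, 321.8, 127.8]
tcp_rot: [-3.14, -0.0, 1.684]
ft_force: [0.2, 0.2, -0.4]
opening: 0.65
grip_force: 0.0
```

>>> {"method": "step_arm", "body": {"plan": [[[0, 0, 0, 0, 0.3], [0, 0, 0, 0, 0.3]]]}}

```text
t: 10.1
eef_pos: [432.4, 318.0, 127.9]
tcp_rot: [-3.141, 0.0, 1.68]
ft_force: [0.4, 0.2, -0.1]
opening: 0.649
grip_force: 0.0
```

```bash
python3 - <<'E'
from h import *
im,KE=shot("w4"); print(np.load("w4.npz")["p"].round(2))
s=cv2.imread("pics/sc3.png")
cv2.imwrite("pics/w4c.png",np.hstack([im[160:360,100:420],]).repeat(2,0).repeat(2,1))
E
```

```text
[432.42 318.01 127.86  96.26]
```

View pics/w4c.png

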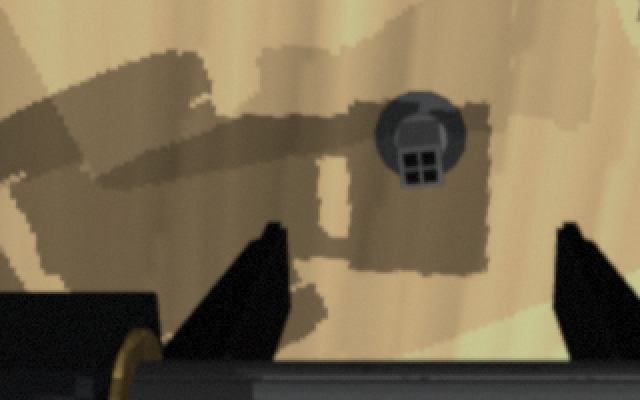

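The crop shows nozzle a's mouth with corners at (397,149), (438,146), (443,185) and (402,188) in 2x pixels, between the fingers.

```bash
python3 - <<'E'
from h import *
w=np.load("w4.npz"); KE=(w["K"],w["E"])
q=square(ray("wrist",42,np.array([(397,149),(438,146),(443,185),(402,188)])/2+[100,160],KE)); print(q)
print(go(q[0][0],q[0][1],12,q[1]+90,w["p"]))
e=go(q[0][0],q[0][1],12,q[1]+90,w["p"])
cur=[q[0][0],q[0][1],120,q[1]+90]; print("toA",go(628.6,-79.6,120,100,cur))
E
```

```text
(array([432.1, 316.1]), np.float64(11.9), array([13.8, 13.9, 14. , 13.9]))
[ -1.9  -0.5 115.9  -5.6]
toA [-427.7  110.7   -0.     1.9]
```

>>> {"method": "step_arm", "body": {"plan": [[[-1.9, -0.5, 40, -5.6, 0.1], [-1.9, -0.5, 80, -5.6, 0], [-1.9, -0.5, 105, -5.6, 0], [-1.9, -0.5, 118, -5.6, 0], [-1.9, -0.5, 118, -5.6, 0], [-1.9, -0.5, 118, -5.6, -1], [-1.9, -0.5, 118, -5.6, -1], [-1.9, -0.5, 118, -5.6, -1]]]}}

```text
t: 10.82
eef_pos: [432.9, 316.3, 11.4]
tcp_rot: [3.14, -0.001, 1.776]
ft_force: [-0.1, -0.4, -0.2]
opening: 0.344
grip_force: 0.0
```

>>> {"method": "step_arm", "body": {"plan": [[[0, 0, 0, 0, -1], [0, 0, 0, 0, -1], [0, 0, 0, 0, -1], [0, 0, 0, 0, -1], [0, 0, 0, 0, -1], [0, 0, 0, 0, -1]]]}}

```text
t: 11.32
eef_pos: [432.3, 316.4, 10.9]
tcp_rot: [3.141, -0.0, 1.777]
ft_force: [-0.3, -0.5, 6.9]
opening: 0.154
grip_force: 30.0
```

>>> {"method": "step_arm", "body": {"plan": [[[0, 0, -40, 0, -1], [0, 0, -80, 0, -1], [0, 0, -110, 0, -1], [-40, 10.4, -110, 0, -1], [-80, 20.7, -110, 0, -1], [-120, 31.1, -110, 0, -1], [-160, 41.4, -110, 0, -1], [-200, 51.8, -110, 0, -1]]]}}

```text
t: 11.98
eef_pos: [524.1, 129.4, 120.5]
tcp_rot: [3.141, 0.0, 1.778]
ft_force: [0.1, -0.7, 0.0]
opening: 0.155
grip_force: 30.0
```

>>> {"method": "step_arm", "body": {"plan": [[[-40, 10.4, 0, 0, -1], [-80, 20.7, 0, 0, -1], [-120, 31.1, 0, 0, -1], [-160, 41.4, 0, 0, -1], [-200, 51.8, 0, 0, -1], [-228, 59, 0, 1.9, -1], [-228, 59, 0, 1.9, -1], [-228, 59, 0, 1.9, -1]]]}}

```text
t: 12.65
eef_pos: [628.1, -81.2, 119.8]
tcp_rot: [-3.141, -0.0, 1.742]
ft_force: [-0.7, -1.0, 0.4]
opening: 0.157
grip_force: 30.0
```

```bash
python3 - <<'E'
from h import *
im,KE=shot("w5"); p=np.load("w5.npz")["p"]; print(p.round(2)); pads(im,KE); print(go(628.6,-79.6,22.5,100,p))
E
```

```text
[628.11 -81.23 119.81  99.79]
pad [607.2 272.6] [ 21. 203.] [853.6 -74.9  11. ]
pad [310.2 224.6] [78. 95.] [626.8 -75.9  11. ]
pad [309.9 107.3] [100. 104.] [612.8   4.2  11. ]
[ 1.5  0.8 97.3 -0.2]
```

View pics/w5.png

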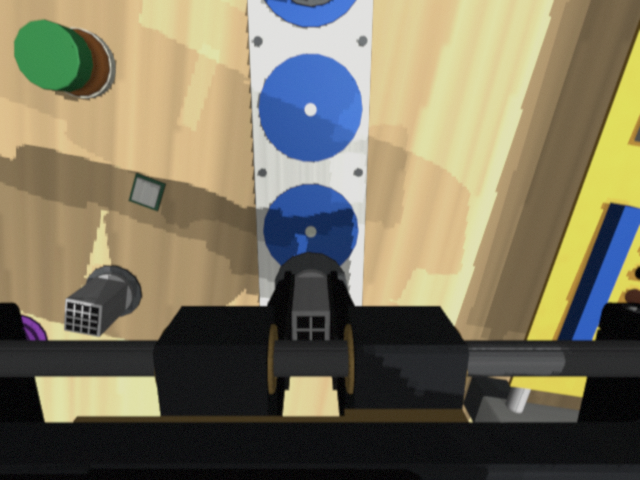

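The white dot of pad a is at (310.5,231.5), with the held nozzle a in front of it. Pad b's centre is at (310,107).

```bash
python3 - <<'E'
from h import *
w=np.load("w5.npz"); KE=(w["K"],w["E"])
print(ray("wrist",11,[(310.5,231.5),(310.5,109.5)],KE).round(1))
q=square(ray("wrist",151,[(294.5,311.5),(329,311),(328.5,341),(295.5,341)],KE)); print(q)
E
```

```text
[[627.9 -81.   11. ]
 [613.5   2.9  11. ]]
(array([628.4, -80.3]), np.float64(10.2), array([13.3, 13.1, 13.1, 12.9]))
```

>>> {"method": "step_arm", "body": {"plan": [[[0.7, 0, 40, 0, -1], [0.7, 0, 75, 0, -1], [0.7, 0, 90, 0, -1], [0.7, 0, 96, 0, -1], [0.7, 0, 98.5, 0, -1], [0.7, 0, 98.5, 0, -1], [0.7, 0, 98.5, 0, -1], [0.7, 0, 98.5, 0, -1]]]}}

```text
t: 13.37
eef_pos: [628.4, -78.6, 22.7]
tcp_rot: [3.14, 0.001, 1.745]
ft_force: [0.1, -0.2, 0.2]
opening: 0.156
grip_force: 30.0
```

>>> {"method": "step_arm", "body": {"plan": [[[0, 0, 0, 0, -0.3], [0, 0, 0, 0, -0.3], [0, 0, 0, 0, -0.3], [0, 0, 0, 0, -0.3], [0, 0, -40, 0, -0.3], [0, 0, -80, 0, 0], [0, 0, -105, 0, 0.3], [0, 0, -105, 0, 0.3]]]}}

```text
t: 14.03
eef_pos: [630.2, -79.7, 132.3]
tcp_rot: [3.134, 0.003, 1.744]
ft_force: [-0.5, 0.3, 0.3]
opening: 0.507
grip_force: 0.0
```

>>> {"method": "step_arm", "body": {"plan": [[[-12, -38, 0, 5, 0.3], [-24, -77, 0, 11.6, 0.3], [-36, -116, 0, 11.6, 0.3], [-49, -154.5, 0, 11.6, 0.3], [-49, -154.5, 0, 11.6, 0.3], [-49, -154.5, 0, 11.6, 0.3], [-49, -154.5, 0, 11.6, 0.3], [-49, -154.5, 0, 11.6, 0.3]]]}}

```text
t: 14.7
eef_pos: [485.2, -153.9, 126.5]
tcp_rot: [3.141, 0.0, 1.542]
ft_force: [-0.2, -0.5, -0.7]
opening: 0.649
grip_force: 0.0
```

```bash
python3 - <<'E'
from h import *
im,KE=shot("w6"); print(np.load("w6.npz")["p"].round(2))
cv2.imwrite("pics/w6c.png",im[160:360,150:470].repeat(2,0).repeat(2,1))
E
```

```text
[ 485.18 -153.9   126.52   88.35]
```

View pics/w6c.png

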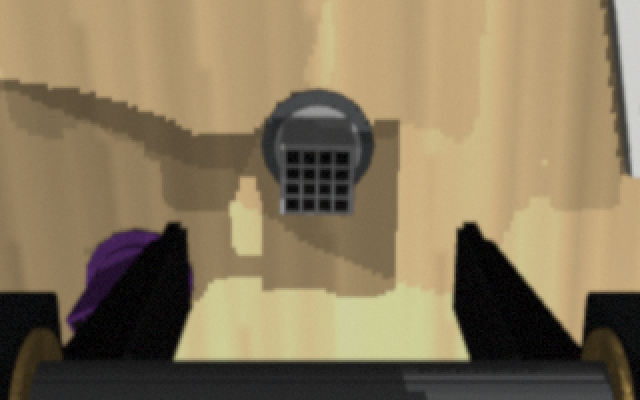

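The crop shows nozzle b's mouth with corners at (281,146), (353,145), (354,214) and (282,214). The decoy is at lower left.

```bash
python3 - <<'E'
from h import *
w=np.load("w6.npz"); KE=(w["K"],w["E"])
q=square(ray("wrist",46,np.array([(281,146),(353,145),(354,214),(282,214)])/2+[150,160],KE)); print(q)
print(go(q[0][0],q[0][1],10,q[1]+90,w["p"]))
cur=[q[0][0],q[0][1],120,q[1]+90]; print("toB",go(614,4,120,100,cur))
E
```

```text
(array([ 483.7, -158.6]), np.float64(-1.1), array([23.7, 24.2, 24.3, 23.8]))
[ -4.7  -1.3 116.5  -0.5]
toB [165.1 127.2  -0.  -11.1]
```

>>> {"method": "step_arm", "body": {"plan": [[[-4.7, -1.3, 20, -0.5, 0], [-4.7, -1.3, 50, -0.5, 0], [-4.7, -1.3, 85, -0.5, 0], [-4.7, -1.3, 107, -0.5, 0], [-4.7, -1.3, 116.5, -0.5, 0], [-4.7, -1.3, 116.5, -0.5, -1], [-4.7, -1.3, 116.5, -0.5, -1], [-4.7, -1.3, 116.5, -0.5, -1]]]}}

```text
t: 15.42
eef_pos: [483.7, -158.9, 11.3]
tcp_rot: [3.14, 0.001, 1.551]
ft_force: [0.5, -0.5, 0.7]
opening: 0.346
grip_force: 0.0
```

>>> {"method": "step_arm", "body": {"plan": [[[0, 0, 0, 0, -1], [0, 0, 0, 0, -1], [0, 0, 0, 0, -1], [0, 0, 0, 0, -1], [0, 0, 0, 0, -1], [0, 0, 0, 0, -1]]]}}

```text
t: 15.92
eef_pos: [483.6, -159.0, 11.5]
tcp_rot: [3.139, 0.001, 1.55]
ft_force: [1.1, 1.3, 7.8]
opening: 0.26
grip_force: 29.9
```

>>> {"method": "step_arm", "body": {"plan": [[[0, 0, -40, 0, -1], [0, 0, -80, 0, -1], [0, 0, -110, 0, -1], [33, 25, -110, -5, -1], [66, 51, -110, -11, -1], [99, 76, -110, -11.1, -1], [132, 102, -110, -11.1, -1], [165, 127, -110, -11.1, -1]]]}}

```text
t: 16.58
eef_pos: [614.2, 5.1, 121.2]
tcp_rot: [3.14, 0.0, 1.744]
ft_force: [-0.4, 0.5, -0.7]
opening: 0.26
grip_force: 29.9
```

>>> {"method": "step_arm", "body": {"plan": [[[0, 0, 10, 0, -1], [0, 0, 10, 0, -1], [0, 0, 10, 0, -1], [0, 0, 10, 0, -1]]]}}

```text
t: 16.92
eef_pos: [612.6, 2.6, 110.7]
tcp_rot: [-3.141, 0.0, 1.743]
ft_force: [-0.0, -0.5, -0.7]
opening: 0.264
grip_force: 29.9
```

>>> {"method": "step_arm", "body": {"plan": [[[0, 0, 40, 0, -1], [0, 0, 70, 0, -1], [0, 0, 82, 0, -1], [0, 0, 86.5, 0, -1], [0, 0, 88.6, 0, -1], [0, 0, 88.6, 0, -1], [0, 0, 88.6, 0, -1], [0, 0, 88.6, 0, -1]]]}}

```text
t: 17.58
eef_pos: [613.8, 3.0, 22.9]
tcp_rot: [3.14, 0.001, 1.743]
ft_force: [-0.4, 0.1, -0.7]
opening: 0.258
grip_force: 30.0
```

>>> {"method": "step_arm", "body": {"plan": [[[0, 0, 0, 0, -0.1], [0, 0, 0, 0, -0.1], [0, 0, 0, 0, -0.1], [0, 0, 0, 0, -0.1], [0, 0, -40, 0, -0.1], [0, 0, -80, 0, 0], [0, 0, -120, 0, 0.3], [0, 0, -150, 0, 0.3]]]}}

```text
t: 18.25
eef_pos: [613.4, 3.5, 174.8]
tcp_rot: [3.14, 0.001, 1.744]
ft_force: [0.2, -0.5, -0.6]
opening: 0.594
grip_force: 0.0
```

>>> {"method": "step_arm", "body": {"plan": [[[-40, 0, -40, 0, 0.3], [-70, 0, -80, 0, 0.3], [-70, 0, -80, 0, 0.3], [-70, 0, -80, 0, 0.3], [-70, 0, -80, 0, 0.3], [-70, 0, -80, 0, 0.3]]]}}

```text
t: 18.75
eef_pos: [624.5, -65.0, 250.5]
tcp_rot: [-3.14, -0.001, 1.744]
ft_force: [-0.1, -0.2, -0.1]
opening: 0.652
grip_force: 0.0
```

```bash
python3 - <<'E'
from h import *
im,KE=shot("w7"); print(np.load("w7.npz")["p"].round(2))
cv2.imwrite("pics/sc7.png",env.read_camera("scene"))
E
```

```text
[624.55 -64.97 250.46  99.92]
```

View pics/w7.png

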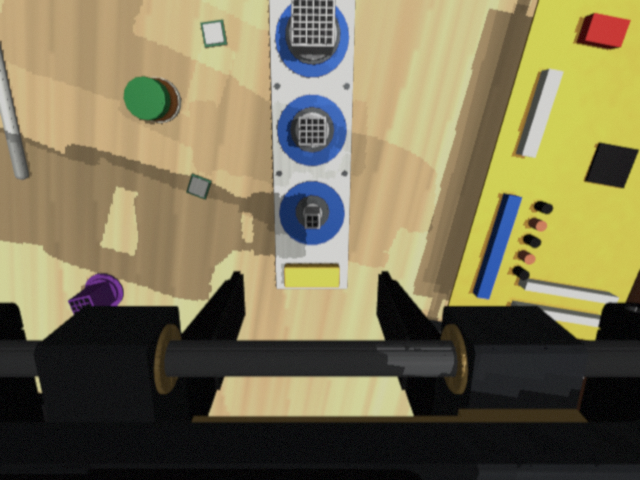

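View pics/sc7.png

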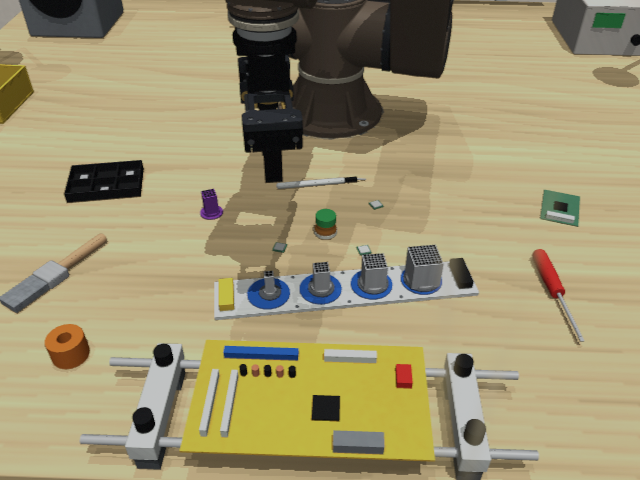

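All four stand in order, in both the wrist and scene views: a (269,285), b (320,280), c (374,273), d (424,268), with the jar unmoved at (326,223). One closer look will check the centring.

```bash
python3 - <<'E'
from h import *
s=cv2.imread("pics/sc7.png")[235:315,225:465]; w=cv2.imread("pics/w7.png")[0:250,255:370]
s=cv2.resize(s,(720,240),interpolation=2); w=cv2.resize(cv2.rotate(w,cv2.ROTATE_90_CLOCKWISE),(750,345),interpolation=2)
cv2.imwrite("pics/f.png",np.vstack([cv2.copyMakeBorder(s,0,0,0,30,0),w]))
E
```

View pics/f.png

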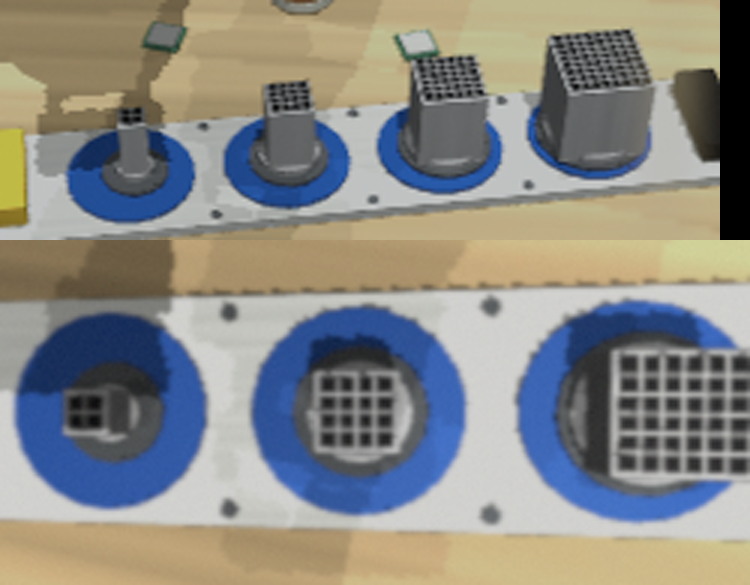

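The crop shows flange and pad centres agreeing within about 1 mm: a (113,411) against pad (111,410), and b (360,412) against pad (359,410). c and d are likewise centred.

```bash
python3 -c "
from h import *
print(env.job_done())"
```

```text
the job is handed in; nothing more can be done
None
```

The four nozzles stand released on the blue pads, smallest at the yellow block up to largest at the black end, each centred to about 1 mm by the pictures; the flux jar was not touched, and the job is handed in at about 19 s.

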